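# Load two reagent cassettes through the dust flaps of an analyser's roller loader

### The arm

A 6-joint arm with a two-finger parallel gripper is mounted at the origin on the work surface. World frame = base frame: x ahead of the robot, y to its left, z up, the work surface at z = 0. Lengths are in m, angles in rad, forces in N, time in s.
With the tool pointing down it reaches from about 0.25 to 0.775 m from the base axis. Payload 4 kg.
Tool frame: the origin (TCP) lies midway between the tips of the shut fingers; the grasp point (between the pads) lies 19 mm behind it (robot.tcp_to_grasp is the distance from the TCP to the grasp point, in m); x points along the fingers, y is the direction in which the jaws open and shut, and the axes are right-handed (so a half turn about x gives the same grasp; the last joint's range is limited). The gripper opens to 94 mm and grips with 3 to 60 N. Pads are 16 mm wide; open, the fingers measure 119 mm over their backs; the gripper's body (75 mm by 177 mm) begins 78 mm behind the grasp point.
Start: joints at [-1.417, 0.087, 1.371, -0, 1.684, -0.103], TCP at [0.14, -0.532, 0.206] pointing down, gripper open.
Joint ranges: [-3.1, 3.1], [-0.76, 2.03], [0.27, 2.55], [-1.08, 4.22], [0.17, 2.65], [-2.57, 2.57]. Speed limits (rad/s): [2.79, 2.79, 3.14, 3.14, 3.14, 3.14].

### API

Orientations are given as [roll, pitch, yaw] about the fixed x, y, z axes, in that order (R = Rz(yaw) Ry(pitch) Rx(roll)).
In Python, from bench import robot gives the robot as it stands.
- The arm moves only by the tool send_rows, never from a script. Its argument "increments" is a list of rows, each a list of 5 numbers: the opening, from -1 (shut) to 1 (fully open), so that 0 is half open, then the shift along the tool's x, y, z in m, then the turn about the tool's x in rad. In form: [[hand, tx, ty, tz, roll], ...]. A call has 1 to 5 rows; each row is the pose to reach, as a shift and turn from the pose commanded when the call began, along the tool's axes at that moment; what a row does not reach only later rows make up. A row lasts 1/12 s, in which the tool goes at most 41.7 mm and 7.16 degrees, less where a joint would pass 70% of its speed; a pose out of reach is approached as far as the arm can. A call with a gripper value outside its range is refused whole. The fingers move at their own pace and stop on an object; the grip force is fixed at half the most. Time passes only in rows, so rows that repeat a pose let the fingers close. It gives the time, the measured TCP pose, the force and the opening at its end, in the units of the state.
- robot.get_obs(): the state, without advancing time (a new reading comes with each control period).
- robot.snapshot(name): name is "scene" or "top" or "wrist"; returns a dict with "image" (400x640x3 uint8, red, green, blue), "intrinsics" (3x3 intrinsics, pixels), "world_from_camera" (4x4, takes a point from camera to world coordinates). Camera axes: x right, y down, z forward; pixel columns grow to the right and rows downward; lengths in m; the calibration is good to about 2 mm. The wrist camera is an equidistant fisheye: a pixel r from the principal point sees the ray r / f radians off the axis. A picture is of the moment at which its call begins. There is no depth.
- robot.close_job(): hands the job in, once; it reports no verdict.
The state is a dict: "time": time; "joint_positions": joint angles; "qvel": joint speeds; "joint_torque": joint torques, N m; "tool_pos": TCP position; "ee_rot": TCP orientation; "wrist_force": force on the tool from outside, world axes, zero at the start; "wrist_torque": the same for the moment, N m; "width": finger opening in m.
Only numpy, scipy, OpenCV 4.12 (cv2) and the standard library are available. Lean on these libraries where they do the work, as an engineer would, in place of code of your own. Each camera call takes 0.05 s, during which the arm holds its last target.

### The job

Load the blue and the green reagent cassette into the analyser: set each one upright, port end first, on the roller lane whose plate has its colour, without dropping it, and push it through the dust flap so that it rolls down to the stop and the flap closes behind it. Leave the amber cassette and everything else on the bench standing where it is.

Things in the scene. Friction and masses are not known exactly. Their poses are not given: they have to be found in the camera images.
- loader: Fixed reagent loader docked to a white analyser. Origin on the bench under the flaps, midway between its two lanes; x points downhill along the lanes (level), y sideways, z up. Lanes centred at y = -47.5 and +47.5 mm, 54 mm clear between guides that rise 10 mm over the rollers. The roller tops form a plane that descends to +x at 0.14 rad (8 deg), 75 mm above the bench at x = 0. Analyser: 232 mm high box, x 196 to 476, y -95 to +285 mm.
- near_load (a point): Middle of the open loading section of the lane at y = -47.5 mm, on the roller tops, 75 mm up the slope from the flap; axes as the loader's. The section is free from above from 140 mm (upper end) to 10 mm before the flap. Rollers of 22 mm diameter, 33 mm apart, turn freely: a cassette let go here rolls down until its nose leans on the flap, and waits there, the flap shut or part open.
- near_door (a point): Middle of the doorway of the lane at y = -47.5 mm, on the roller tops at the flap; axes as the loader's. The doorway is 54 mm wide, 66 mm high, under a white header that stands 10 mm out on the loading side, top 78 mm over the rollers. A light push (1 to 2 N) opens the flap; once the flap lies on its lid the cassette rolls on by itself to the black rubber stop, 170 mm down the slope from here.
- far_load (a point): Middle of the open loading section of the lane at y = +47.5 mm, on the roller tops, 75 mm up the slope from the flap; axes as the loader's. The section is free from above from 140 mm (upper end) to 10 mm before the flap. Rollers of 22 mm diameter, 33 mm apart, turn freely: a cassette let go here rolls down until its nose leans on the flap, and waits there, the flap shut or part open.
- far_door (a point): Middle of the doorway of the lane at y = +47.5 mm, on the roller tops at the flap; axes as the loader's. The doorway is 54 mm wide, 66 mm high, under a white header that stands 10 mm out on the loading side, top 78 mm over the rollers. A light push (1 to 2 N) opens the flap; once the flap lies on its lid the cassette rolls on by itself to the black rubber stop, 170 mm down the slope from here.
- flap_near (a joint): Dust flap of the lane at y = -47.5 mm in the loader's frame (the lane nearer to the robot): smoked panel 51 mm wide, 58 mm long, hung from a hinge 66 mm above the rollers at the doorway. 0 = shut, grows (rad, to 1.5) as its lower edge swings inwards and downhill; a light spring shuts it.
- flap_far (a joint): Dust flap of the lane at y = +47.5 mm in the loader's frame (the lane farther from the robot): smoked panel 51 mm wide, 58 mm long, hung from a hinge 66 mm above the rollers at the doorway. 0 = shut, grows (rad, to 1.5) as its lower edge swings inwards and downhill; a light spring shuts it.
- tag_blue: Fixed blue colour plate, 30 x 44 x 5 mm, clipped on the magazine roof just behind the doorway of the lane meant for the blue cassette (either lane). Origin: centre of its underside; 22 mm down the slope from the flap, over the lane's middle. Its x axis points downhill (level), as the loader's.
- blue_seat (a point): Point in the lane with the blue plate where the centre of the blue cassette lies when it rests at the stop (125 mm down the slope from the flap, 27.5 mm above the rollers). Axes as the plate's.
- blue_port (a point): Point at that lane's stop where the middle of the blue cassette's nose face comes to lie (170 mm down the slope from the flap, 27.5 mm above the rollers). From doorway to stop both lanes lie under a flat clear roof, top 76 mm over the rollers.
- blue_center (a point): Centre of the blue reagent cassette: loose white box with a blue lid, 90 long x 44 wide x 55 mm high, about 0.45 kg, standing upright on the bench. This point is half-way up. x = along its length to the nose, y = across its width, z = up. The nose (port) end has a round black port with a red centre on its face and a black bar across the lid.
- blue_nose (a point): Middle of the blue cassette's nose (port) face, 45 mm ahead of its centre.
- tag_green: Fixed green colour plate, 30 x 44 x 5 mm, clipped on the magazine roof just behind the doorway of the lane meant for the green cassette (either lane). Origin: centre of its underside; 22 mm down the slope from the flap, over the lane's middle. Its x axis points downhill (level), as the loader's.
- green_seat (a point): Point in the lane with the green plate where the centre of the green cassette lies when it rests at the stop (125 mm down the slope from the flap, 27.5 mm above the rollers). Axes as the plate's.
- green_port (a point): Point at that lane's stop where the middle of the green cassette's nose face comes to lie (170 mm down the slope from the flap, 27.5 mm above the rollers). From doorway to stop both lanes lie under a flat clear roof, top 76 mm over the rollers.
- green_center (a point): Centre of the green reagent cassette: loose white box with a green lid, 90 long x 44 wide x 55 mm high, about 0.45 kg, standing upright on the bench. This point is half-way up. x = along its length to the nose, y = across its width, z = up. The nose (port) end has a round black port with a red centre on its face and a black bar across the lid.
- green_nose (a point): Middle of the green cassette's nose (port) face, 45 mm ahead of its centre.
- amber_center (a point): Centre of the amber (orange-lidded) spare cassette, same size; not to be loaded. Axes as for the others.
- vial: Loose amber glass jar with black cap, 36 mm diameter, 68 mm high, among the cassettes. Origin: centre of its underside.
- wash_bottle: Loose white wash bottle with orange cap and bent spout, 62 mm diameter, 160 mm high; the spout reaches 53 mm out along its x. Origin: centre of its underside.
- beaker: Loose glass beaker, 68 mm diameter, 80 mm high. Origin: centre of its underside.
- tip_box: Loose blue pipette-tip box, 82 (x) x 120 (y) x 56 mm. Origin: centre of its underside.
- tube_rack: Loose white tube rack, 70 (x) x 200 (y) mm, 98 mm high with its tubes. Origin: centre of its underside.
- stand: Fixed retort stand: grey foot 90 (x) x 130 (y) x 14 mm with a steel rod of 12 mm diameter and 324 mm height over its centre, and at 270 mm height a clamp that reaches 135 mm out along its +x. Origin: centre of its underside.

How it is judged:
At the end, for the whole second after the job is handed in: The blue and the green cassette each rest upright against the stop of the lane whose plate has their colour, port end leading (cassette centre within 12 mm of the seat point, nose centre within 14 mm of the port point), at rest, with both dust flaps hanging shut (less than 0.08 rad open) (distance between blue_center and blue_seat below 0.012 m and distance between green_center and green_seat below 0.012 m and distance between blue_nose and blue_port below 0.014 m and distance between green_nose and green_port below 0.014 m and value of joint each of flap_near, flap_far below 0.08 rad and linear speed of each of blue, green below 0.02 m/s); the robot touches nothing.
It fails at once if a bystander (amber cassette, wash bottle, vial, beaker, tip box or tube rack) is shifted by more than 25 mm (distance of any of amber_center, wash_bottle, vial, beaker, tip_box, tube_rack from where it was at the start of the episode above 0.025 m).
It fails at once if a bystander or a cassette being loaded is tipped over (more than about 35 degrees) (angle between any of amber_center, wash_bottle, vial, beaker, tip_box, tube_rack, blue_center, green_center's own z axis and vertical above 0.6 rad).
It fails at once if a cassette is dropped (it falls freely by more than about 25 mm: faster than 0.7 m/s with no finger on it) ((linear speed of blue above 0.7 m/s and contact force between the fingers and blue below 0.05 N) or (linear speed of green above 0.7 m/s and contact force between the fingers and green below 0.05 N)).
It also fails if it takes over 64 s, if anything falls off the work surface, if the arm or the gripper's body presses on something with over 40 N, if the wrist force passes 120 N, or if a joint passes its speed limit or range.

## Working session

There is one attempt and no reset: what is moved stays moved. The work goes in short steps, Python scripts to look and compute and a tool call to move; the robot and the scene stay as the last step left them, time stands still between calls to the robot, and variables do not carry over. Pictures are saved under pics/ and viewed, and the job is handed in when it is done.

Besides the shell and the picture viewer there is one more tool, called by a JSON object that holds its "op" and its "data". send_rows: Moves the arm, as the interface text tells. Its arguments: {"type":"object","properties":{"increments":{"type":"array"}},"required":["increments"]}

```bash
ls; mkdir -p pics; python3 - <<'E'
from bench import robot
import cv2,numpy as np
for n in ("scene","top","wrist"):
    s=robot.snapshot(n); cv2.imwrite(f"pics/{n}0.png",s["image"][:,:,::-1]); print(n,np.round(s["intrinsics"],1).tolist(),np.round(s["world_from_camera"],4).tolist())
    np.savez(f"{n}0.npz",**s)
print(robot.get_obs())
E
```

```text
pics
scene [[362.5, 0.0, 318.6], [0.0, 362.5, 198.6], [0.0, 0.0, 1.0]] [[0.8081, 0.49, -0.3269, 0.8181], [0.589, -0.6783, 0.4393, -0.2924], [-0.0065, -0.5476, -0.8367, 0.8398], [0.0, 0.0, 0.0, 1.0]]
top [[464.7, 0.0, 321.6], [0.0, 464.7, 197.9], [0.0, 0.0, 1.0]] [[0.0672, -0.9695, 0.2357, 0.2243], [-0.9977, -0.0664, 0.0114, 0.0601], [0.0046, -0.2359, -0.9718, 1.4522], [0.0, 0.0, 0.0, 1.0]]
wrist [[309.7, 0.0, 317.7], [0.0, 309.7, 204.2], [0.0, 0.0, 1.0]] [[0.2531, -0.9282, -0.2727, 0.22], [-0.9674, -0.2436, -0.0688, -0.5116], [-0.0026, 0.2813, -0.9596, 0.3831], [0.0, 0.0, 0.0, 1.0]]
{'time': 0.15, 'joint_positions': array([-1.41708835e+00,  8.77925670e-02,  1.37187818e+00,  8.80838270e-07,
        1.68363654e+00, -1.03066129e-01]), 'qvel': array([ 0.0004996 , -0.00332525, -0.00519419, -0.00069019,  0.00054787,
       -0.00204225]), 'joint_torque': array([ 1.26630421e-03, -3.40642762e+01, -3.02791679e+01,  7.17612659e-02,
        3.05270590e-02, -1.18008875e-04]), 'tool_pos': array([ 0.13962723, -0.53154092,  0.20458374]), 'ee_rot': array([-1.67437301,  1.5690817 ,  1.72399385]), 'wrist_force': array([0.08654442, 0.23499671, 0.31017474]), 'wrist_torque': array([ 0.04765236, -0.02964866, -0.00439775]), 'width': 0.09402832516004259}
```

View pics/scene0.png

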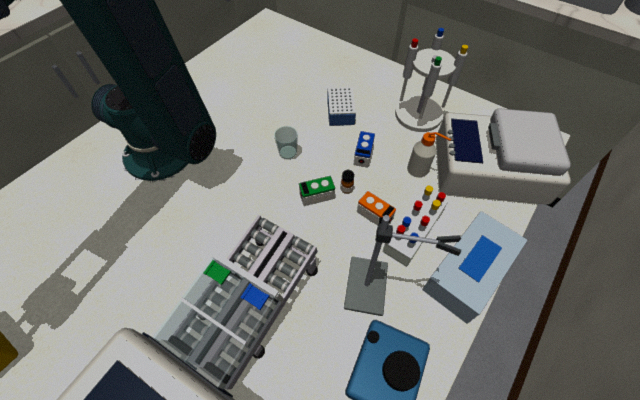

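View pics/top0.png

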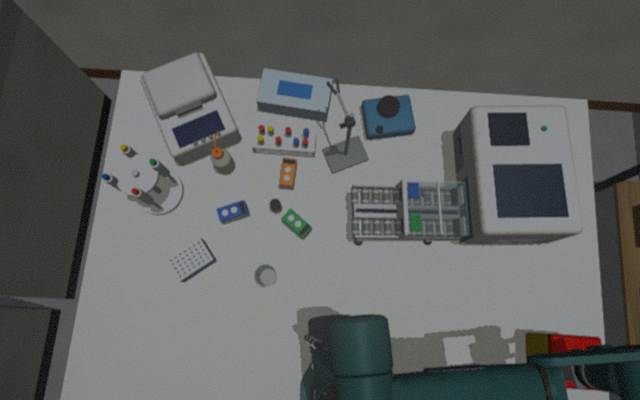

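View pics/wrist0.png

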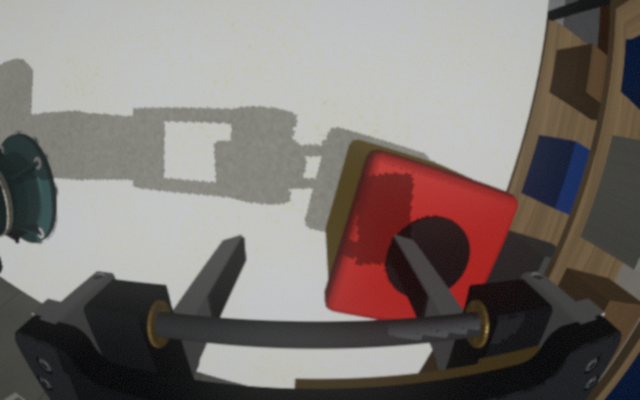

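The top view shows the lanes running to the right (about -y), the analyser at right, and the blue plate (413,189) on the far lane. The green plate (416,222) is on the near lane. The blue cassette is at (233,211), green at (296,222) and amber at (288,173). The vial (276,205) stands between them.

```bash
python3 - <<'E'
import cv2,numpy as np
im=cv2.imread("pics/top0.png")
cv2.imwrite("pics/c1.png",cv2.resize(im[145:295,160:320],None,fx=5,fy=5,interpolation=cv2.INTER_CUBIC)[:600*1,:800] if 0 else cv2.resize(im[155:275,200:320],None,fx=5,fy=5,interpolation=cv2.INTER_CUBIC))
cv2.imwrite("pics/c2.png",cv2.resize(im[165:255,340:480],None,fx=5.5,fy=5.5,interpolation=cv2.INTER_CUBIC))
im=cv2.imread("pics/scene0.png")
cv2.imwrite("pics/c3.png",cv2.resize(im[120:220,290:450],None,fx=5,fy=5,interpolation=cv2.INTER_CUBIC))
cv2.imwrite("pics/c4.png",cv2.resize(im[205:390,140:330],None,fx=3.2,fy=3.2,interpolation=cv2.INTER_CUBIC))
E
```

```text
(no output)
```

View pics/c1.png

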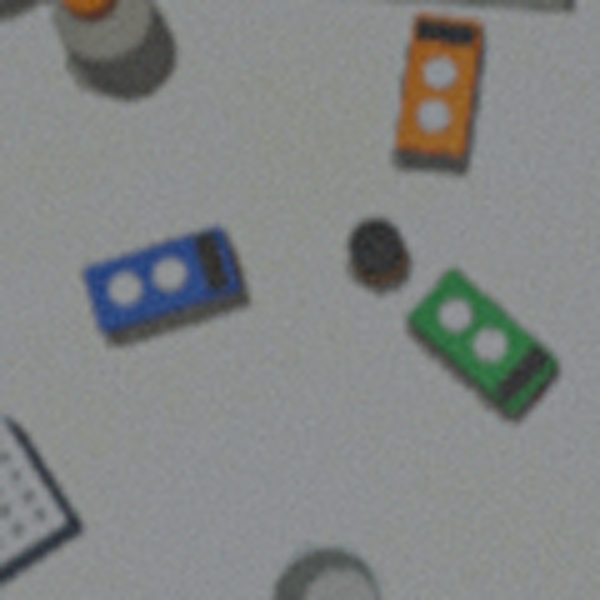

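View pics/c2.png

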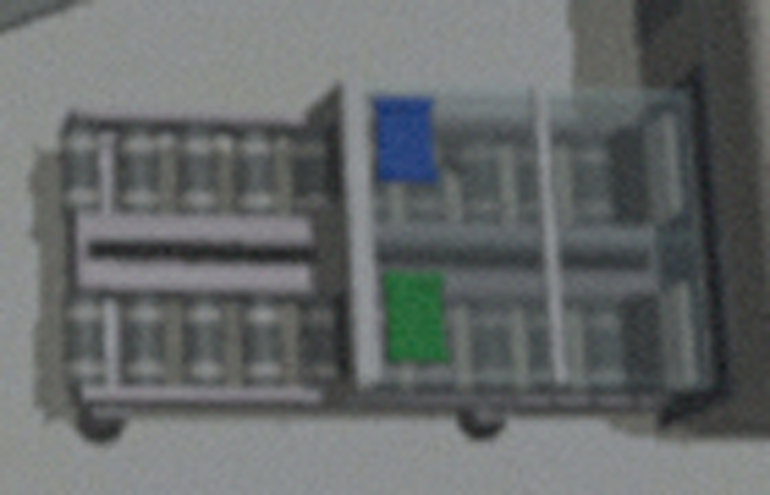

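View pics/c3.png

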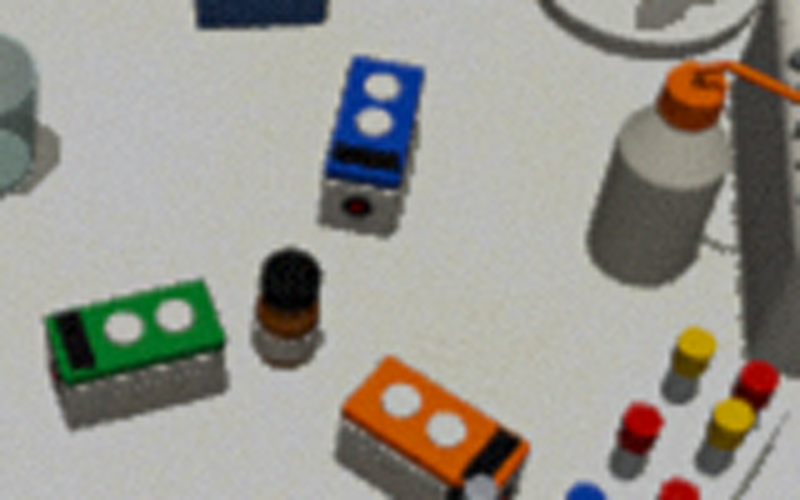

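View pics/c4.png

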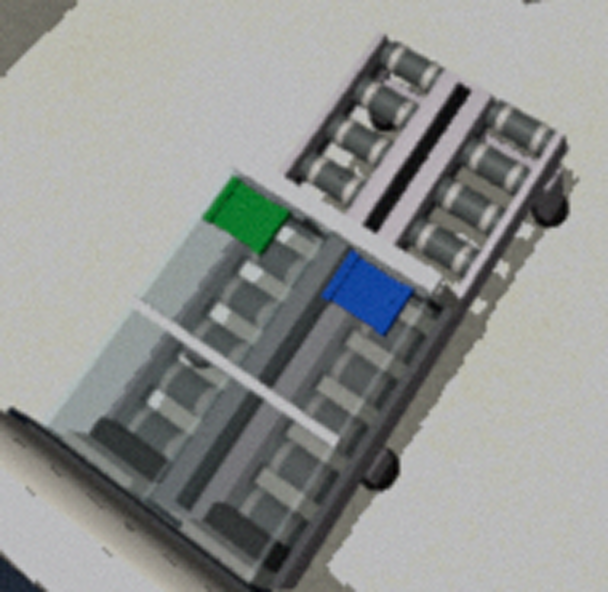

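```bash
cat > h.py <<'E'
import numpy as np,cv2
from scipy.optimize import least_squares
C={n:np.load(f"{n}0.npz") for n in("scene","top")}
def proj(n,P,C=C):
    M=np.linalg.inv(C[n]["world_from_camera"]);q=P@M[:3,:3].T+M[:3,3];K=C[n]["intrinsics"]
    return np.c_[K[0,0]*q[:,0]/q[:,2]+K[0,2],K[1,1]*q[:,1]/q[:,2]+K[1,2]]
def plane(n,uv,z,C=C):
    uv=np.atleast_2d(uv);K=C[n]["intrinsics"];T=C[n]["world_from_camera"]
    d=np.c_[(uv[:,0]-K[0,2])/K[0,0],(uv[:,1]-K[1,2])/K[1,1],np.ones(len(uv))]@T[:3,:3].T
    return T[:3,3]+d*((z-T[2,3])/d[:,2])[:,None]
def un(p,s,o): return (np.array(p,float)+.5)/s-.5+np.array(o)
def Rz(a): return np.array([[np.cos(a),-np.sin(a),0],[np.sin(a),np.cos(a),0],[0,0,1]])
E
python3 - <<'E'
from h import *
top=lambda p:un(p,5,(200,155)); sc=lambda p:un(p,5,(290,120))
# corners order: tail-left(+y), nose-left, nose-right, tail-right ; x to nose
L=np.array([[-45,22,55],[45,22,55],[45,-22,55],[-45,-22,55]])/1000
D={"blue":(top([(85,270),(222,229),(243,292),(107,333)]),sc([(424,68),(402,185),(328,172),(352,57)])),
"green":(top([(456,269),(558,367),(517,413),(408,320)]),sc([(224,342),(65,380),(47,317),(206,280)])),}
for k,(a,b) in D.items():
    w=plane("top",a,.055);print(k,"sides",[round(np.linalg.norm(w[i]-w[i-1])*1e3,1) for i in range(4)])
    for use in ("t","s","ts"):
        def f(x):
            P=L@Rz(x[2]).T+[x[0],x[1],0]; r=[]
            if "t" in use:r.append(proj("top",P)-a)
            if "s" in use:r.append(proj("scene",P)-b)
            return np.concatenate(r).ravel()
        y0=np.arctan2(*(w[1]-w[0])[[1,0]])
        s=least_squares(f,[*w.mean(0)[:2],y0]);print(use,np.round(s.x,4),"rms",np.sqrt(np.mean(s.fun**2)).round(2))
c2=lambda p:un(p,5.5,(340,165)); c4=lambda p:un(p,3.2,(140,205))
al=.14
def tags(x):
    out=[]
    for yy in (47.5,-47.5):
        for (dx,dy) in ((-15,22),(15,22),(15,-22),(-15,-22)):
            s=22+dx;h=81
            out.append([s*np.cos(al)+h*np.sin(al),yy+dy,75-s*np.sin(al)+h*np.cos(al)])
    return np.array(out)/1000@Rz(x[2]).T+[x[0],x[1],0]
T=c2([(374,97),(432,97),(437,183),(377,183),(386,272),(442,272),(447,362),(389,362)])
S=c4([(411,293),(385,333),(326,296),(352,252),(288,212),(262,252),(205,216),(235,176)])
for use in("t","s","ts"):
  def f(x):
    P=tags(x);r=[]
    if "t" in use:r.append(proj("top",P)-T)
    if "s" in use:r.append(proj("scene",P)-S)
    return np.concatenate(r).ravel()
  s=least_squares(f,[.4,-.3,-1.57]);print("loader",use,np.round(s.x,4),np.sqrt(np.mean(s.fun**2)).round(2))
E
```

```text
blue sides [np.float64(42.3), np.float64(87.1), np.float64(42.3), np.float64(86.0)]
t [ 0.5041  0.3469 -1.1888] rms 0.53
s [ 0.5077  0.3505 -1.1582] rms 0.23
ts [ 0.5062  0.3487 -1.1715] rms 0.74
green sides [np.float64(43.1), np.float64(87.8), np.float64(37.5), np.float64(88.4)]
t [ 0.4795  0.1477 -2.2388] rms 0.58
s [ 0.4829  0.1506 -2.2441] rms 0.5
ts [ 0.4815  0.1493 -2.2418] rms 0.77
loader t [ 0.5315 -0.1584 -1.4911] 0.44
loader s [ 0.5322 -0.1558 -1.4994] 0.44
loader ts [ 0.532  -0.1566 -1.4964] 0.58
```

```bash
python3 - <<'E'
from h import *
from scipy.spatial.transform import Rotation as R
print("stand foot top",plane("top",[(345,155)],.014),"scene",plane("scene",[(367,285)],.014))
print("clamp scene",plane("scene",[(385,232),(460,243)],.27), "top",plane("top",[(349,122),(334,85)],.27))
print("vial",plane("top",un([(378,245)],5,(200,155)),.068),plane("scene",un([(290,270)],5,(290,120)),.068))
print("beaker",plane("top",[(265,270)],.08),"amber",plane("top",[(288,172)],.055),"wash",plane("top",[(217,153)],.15))
lo=lambda x,y,z:Rz(-1.4964)@[x,y,0]+[.532,-.1566,z]
for n,y in(("near",-.0475),("far",.0475)): print(n,"load",lo(-.0743,y,.0854).round(4),"door",lo(0,y,.075).round(4))
from bench import robot
o=robot.get_obs();m=R.from_euler('xyz',o['ee_rot']).as_matrix();print(m.round(3))
E
```

```text
stand foot top [[0.72206928 0.01067031 0.014     ]] scene [[0.73081393 0.01153198 0.014     ]]
clamp scene [[0.73226605 0.0184824  0.27      ]
 [0.84842515 0.07599251 0.27      ]] top [[0.72881228 0.01384088 0.27      ]
 [0.83609635 0.06137877 0.27      ]]
vial [[0.53264825 0.21663567 0.068     ]] [[0.53219906 0.22237469 0.068     ]]
beaker [[0.32931803 0.22695199 0.08      ]] amber [[0.63954664 0.18731077 0.055     ]] wash [[0.6552066  0.39245482 0.15      ]]
near load [ 0.4791 -0.086   0.0854] door [ 0.4846 -0.1601  0.075 ]
far load [ 0.5738 -0.079   0.0854] door [ 0.5794 -0.1531  0.075 ]
[[-0.     0.254 -0.967]
 [ 0.002 -0.967 -0.254]
 [-1.    -0.002 -0.   ]]
```

{"op": "send_rows", "data": {"increments": [[1, -0.02, -0.025, -0.022, 0], [1, -0.04, -0.053, -0.047, 0], [1, -0.05, -0.083, -0.073, 0], [1, -0.05, -0.113, -0.1, 0], [1, -0.05, -0.143, -0.126, 0]]}}

```text
time: 0.57
tool_pos: [0.2258, -0.3604, 0.2563]
ee_rot: [1.917, 1.569, -0.969]
wrist_force: [0.6, -0.0, 0.8]
width: 0.0938
```

{"op": "send_rows", "data": {"increments": [[1, 0, -0.03, -0.0265, -0.1], [1, 0, -0.06, -0.053, -0.2], [1, 0, -0.09, -0.0795, -0.3], [1, 0, -0.12, -0.106, -0.4], [1, 0, -0.15, -0.132, -0.5]]}}

```text
time: 0.98
tool_pos: [0.315, -0.1811, 0.2554]
ee_rot: [1.818, 1.57, -0.562]
wrist_force: [1.3, 0.5, -0.5]
width: 0.0939
```

```bash
cat > go.py <<'E'
import sys,numpy as np
from bench import robot
from scipy.spatial.transform import Rotation as R
# go.py x y z phi(tool y angle)
o=robot.get_obs();m=R.from_euler('xyz',o['ee_rot']).as_matrix()
t=np.array([float(v) for v in sys.argv[1:4]]);phi=float(sys.argv[4])
c=np.arctan2(m[1,1],m[0,1]);d=(phi-c+np.pi)%(2*np.pi)-np.pi
print("t",o['time'],"tcp",o['tool_pos'].round(4),"phi",c.round(4),"w",round(o['width'],4),"F",o['wrist_force'].round(1),"j",o['joint_positions'].round(2))
print("shift tool",(m.T@(t-o['tool_pos'])).round(4),"roll",round(-d,4),"dist",np.linalg.norm(t-o['tool_pos']).round(3))
E
python3 go.py .44 .13 .255 -.67
```

```text
t 0.9833 tcp [ 0.315  -0.1811  0.2554] phi -0.8097 w 0.0939 F [ 1.3  0.5 -0.5] j [-0.68 -0.34  1.65  0.    1.83  0.13]
shift tool [ 3.000e-04 -1.391e-01 -3.051e-01] roll -0.1397 dist 0.335
```

{"op": "send_rows", "data": {"increments": [[1, 0, -0.016, -0.036, -0.03], [1, 0, -0.033, -0.072, -0.06], [1, 0, -0.05, -0.109, -0.09], [1, 0, -0.066, -0.145, -0.12], [1, 0, -0.083, -0.182, -0.14]]}}

```text
time: 1.4
tool_pos: [0.3902, 0.0042, 0.2554]
ee_rot: [1.559, 1.57, -0.685]
wrist_force: [0.7, -0.6, -0.6]
width: 0.0939
```

{"op": "send_rows", "data": {"increments": [[1, 0, -0.004, -0.036, 0], [1, 0, -0.014, -0.071, 0], [1, 0, -0.023, -0.1, 0], [1, 0, -0.029, -0.118, 0], [1, 0, -0.029, -0.118, 0]]}}

```text
time: 1.82
tool_pos: [0.4414, 0.1156, 0.2544]
ee_rot: [-1.368, 1.569, 2.676]
wrist_force: [0.1, -0.5, -0.1]
width: 0.094
```

```bash
python3 go.py .4815 .1493 .255 -.67; python3 - <<'E'
from bench import robot
import cv2,numpy as np
s=robot.snapshot("wrist");np.savez("w1.npz",**s);cv2.imwrite("pics/w1.png",s["image"][:,:,::-1])
E
```

```text
t 1.8167 tcp [0.4414 0.1156 0.2544] phi -0.669 w 0.094 F [ 0.1 -0.5 -0.1] j [ 0.13 -0.13  1.48  0.    1.79  0.8 ]
shift tool [-0.0007  0.0105 -0.0513] roll 0.001 dist 0.052
```

View pics/w1.png

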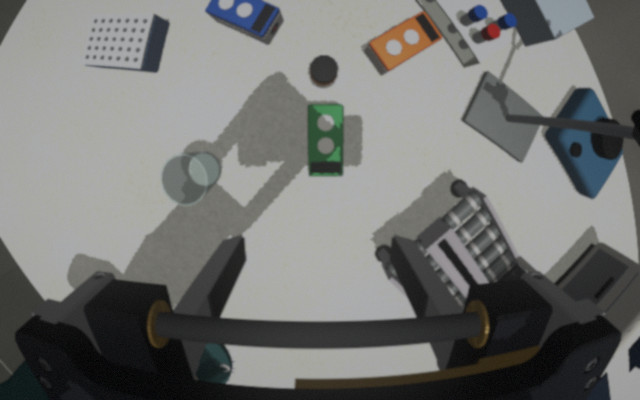

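The wrist view shows green lid-up at (326,140), with its bar (nose) at the bottom (326,168). The vial is at (323,70) and the loader's lanes at (470,240). I'll enlarge it to refine.

```bash
python3 - <<'E'
import cv2
im=cv2.imread("pics/w1.png")
cv2.imwrite("pics/w1g.png",cv2.resize(im[90:190,285:365],None,fx=6,fy=6,interpolation=cv2.INTER_CUBIC))
cv2.imwrite("pics/w1b.png",cv2.resize(im[0:50,195:295],None,fx=7,fy=7,interpolation=cv2.INTER_CUBIC))
E
```

```text
(no output)
```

View pics/w1g.png

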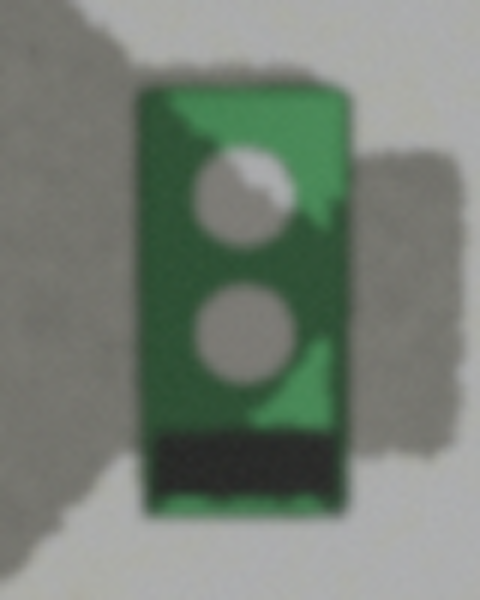

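View pics/w1b.png

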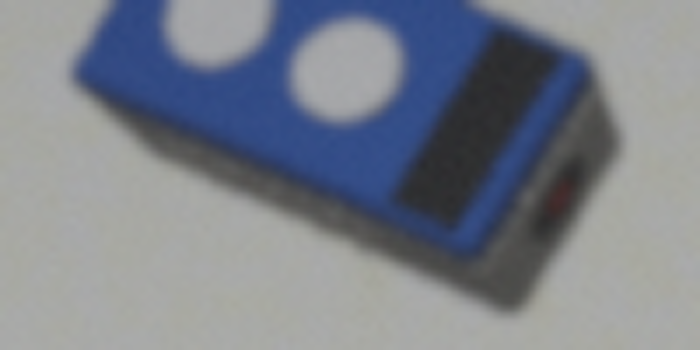

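```bash
cat >> h.py <<'E'
def fproj(c,P):
    M=np.linalg.inv(c["world_from_camera"]);q=P@M[:3,:3].T+M[:3,3];K=c["intrinsics"]
    rho=np.hypot(q[:,0],q[:,1]);th=np.arctan2(rho,q[:,2])
    return np.c_[K[0,0]*th*q[:,0]/rho+K[0,2],K[1,1]*th*q[:,1]/rho+K[1,2]]
L=np.array([[-45,22,55],[45,22,55],[45,-22,55],[-45,-22,55]])/1000
def fitbox(c,idx,uv,x0,z=0):
    f=lambda x:(fproj(c,L[idx]@Rz(x[2]).T+[x[0],x[1],z])-uv).ravel()
    s=least_squares(f,x0);return s.x,np.sqrt(np.mean(s.fun**2))
E
python3 - <<'E'
from h import *
c=np.load("w1.npz")
print(fitbox(c,[0,1,2,3],un([(350,90),(345,515),(147,515),(140,90)],6,(285,90)),[.48,.149,-2.24]))
print(fitbox(c,[2,1,3],un([(472,255),(590,62),(77,75)],7,(195,0)),[.506,.349,-1.17]))
E
```

```text
(array([ 0.48183878,  0.15044807, -2.23506656]), np.float64(1.0079127338298177))
(array([ 0.50686267,  0.350753  , -1.20433036]), np.float64(1.1676357700329771))
```

```bash
python3 go.py .482 .150 .018 -.666
```

```text
t 1.8667 tcp [0.441  0.1138 0.2546] phi -0.6706 w 0.094 F [ 1.  -1.2  0.6] j [ 0.13 -0.13  1.49 -0.    1.79  0.8 ]
shift tool [ 0.2365  0.0099 -0.0543] roll -0.0046 dist 0.243
```

{"op": "send_rows", "data": {"increments": [[1, 0.02, 0.005, -0.027, 0], [1, 0.045, 0.01, -0.054, -0.004], [1, 0.085, 0.01, -0.054, -0.004], [1, 0.125, 0.01, -0.054, -0.004], [1, 0.165, 0.01, -0.054, -0.004]]}}

```text
time: 2.28
tool_pos: [0.4827, 0.1472, 0.0891]
ee_rot: [1.68, 1.57, -0.562]
wrist_force: [0.4, 0.1, 0.0]
width: 0.0938
```

```bash
python3 go.py .482 .150 .018 -.666
```

```text
t 2.2833 tcp [0.4827 0.1472 0.0891] phi -0.6711 w 0.0938 F [0.4 0.1 0. ] j [ 0.18  0.04  1.66 -0.    1.45  0.86]
shift tool [ 0.0711 -0.0024 -0.0017] roll -0.0051 dist 0.071
```

{"op": "send_rows", "data": {"increments": [[1, 0.03, -0.001, -0.001, -0.004], [1, 0.055, -0.002, -0.001, -0.004], [1, 0.07, -0.002, -0.001, -0.004], [-0.3, 0.071, -0.002, -0.001, -0.004], [-1, 0.071, -0.002, -0.001, -0.004]]}}

```text
time: 2.7
tool_pos: [0.4809, 0.1492, 0.0188]
ee_rot: [-0.524, 1.568, -2.762]
wrist_force: [-0.0, -0.6, -0.2]
width: 0.0841
```

{"op": "send_rows", "data": {"increments": [[-1, 0, 0, 0, 0], [-1, 0, 0, 0, 0], [-1, 0, 0, 0, 0], [-1, 0, 0, 0, 0], [-1, 0, 0, 0, 0]]}}

```text
time: 3.12
tool_pos: [0.4823, 0.1506, 0.0204]
ee_rot: [2.355, 1.569, 0.119]
wrist_force: [0.0, 0.2, -0.8]
width: 0.0508
```

{"op": "send_rows", "data": {"increments": [[-1, 0, 0, 0, 0], [-1, 0, 0, 0, 0], [-1, 0, 0, 0, 0]]}}

```text
time: 3.37
tool_pos: [0.4816, 0.151, 0.02]
ee_rot: [-2.333, 1.57, 1.713]
wrist_force: [-2.4, 0.3, 3.9]
width: 0.0436
```

{"op": "send_rows", "data": {"increments": [[-1, -0.01, 0, 0, 0], [-1, -0.03, 0, 0, 0], [-1, -0.06, 0, 0, 0], [-1, -0.1, 0, 0, 0], [-1, -0.14, 0, 0, 0]]}}

```text
time: 3.78
tool_pos: [0.4801, 0.1498, 0.1588]
ee_rot: [-0.526, 1.566, -2.763]
wrist_force: [1.2, 0.9, -3.7]
width: 0.0438
```

```bash
python3 go.py .478 -.07 .18 .0744
```

```text
t 3.7833 tcp [0.4801 0.1498 0.1588] phi -0.6662 w 0.0438 F [ 1.2  0.9 -3.7] j [ 0.19  0.    1.55 -0.    1.59  0.86]
shift tool [-0.0208  0.1341  0.1742] roll -0.7406 dist 0.221
```

{"op": "send_rows", "data": {"increments": [[-1, -0.01, 0.02, 0.025, -0.1], [-1, -0.02, 0.045, 0.055, -0.22], [-1, -0.03, 0.07, 0.085, -0.34], [-1, -0.04, 0.095, 0.115, -0.46], [-1, -0.04, 0.115, 0.145, -0.58]]}}

```text
time: 4.2
tool_pos: [0.4837, -0.0263, 0.2]
ee_rot: [1.119, 1.569, -0.574]
wrist_force: [0.9, 0.2, -3.4]
width: 0.0437
```

```bash
python3 go.py .478 -.07 .2 .0744
```

```text
t 4.2 tcp [ 0.4837 -0.0263  0.2   ] phi -0.1215 w 0.0437 F [ 0.9  0.2 -3.4] j [-0.17 -0.06  1.53 -0.    1.67 -0.05]
shift tool [-0.     -0.0003  0.0441] roll -0.1959 dist 0.044
```

{"op": "send_rows", "data": {"increments": [[-1, 0, 0, 0.02, -0.08], [-1, 0, 0, 0.036, -0.16], [-1, 0, 0, 0.036, -0.16], [-1, 0, 0, 0.036, -0.16]]}}

```text
time: 4.53
tool_pos: [0.4782, -0.0608, 0.198]
ee_rot: [-1.854, 1.569, 2.887]
wrist_force: [0.9, 1.1, -4.9]
width: 0.0438
```

```bash
python3 go.py .4795 -.091 .2 .0744;  python3 - <<'E'
from bench import robot
import cv2,numpy as np
for n in ("wrist","top","scene"):
    s=robot.snapshot(n);np.savez(n[0]+"2.npz",**s);im=s["image"][:,:,::-1];cv2.imwrite(f"pics/{n}2.png",im)
    if n=="top":cv2.imwrite("pics/top2c.png",cv2.resize(im[165:255,340:480],None,fx=5.5,fy=5.5,interpolation=cv2.INTER_CUBIC))
E
```

```text
t 4.5333 tcp [ 0.4782 -0.0608  0.198 ] phi 0.0291 w 0.0438 F [ 0.9  1.1 -4.9] j [-0.24 -0.06  1.54  0.    1.67 -0.27]
shift tool [-0.002   0.0005  0.0303] roll -0.0453 dist 0.03
```

View pics/wrist2.png

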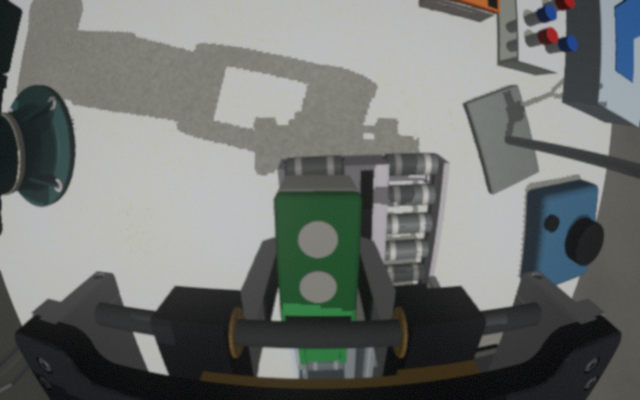

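View pics/scene2.png

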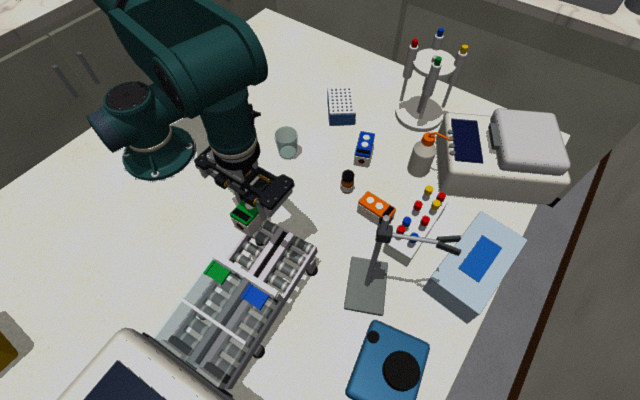

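The cassette is level and held. The wrist view shows the near lane's upper roller (318,165), the divider (370,170-200) and the far lane's outer guide (440,160).

```bash
python3 - <<'E'
import cv2
im=cv2.imread("pics/wrist2.png")
cv2.imwrite("pics/w2c.png",cv2.resize(im[145:295,262:462],None,fx=4,fy=4,interpolation=cv2.INTER_CUBIC))
E
```

```text
(no output)
```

View pics/w2c.png

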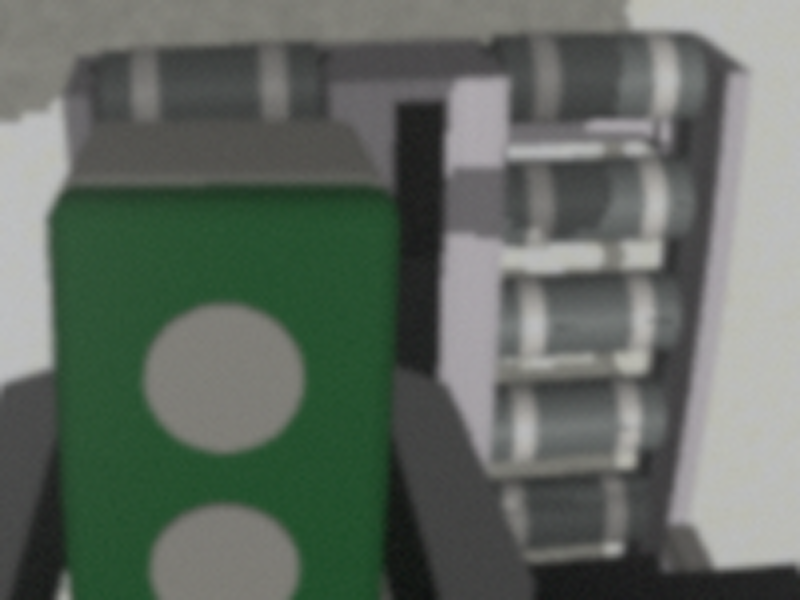

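View pics/top2c.png

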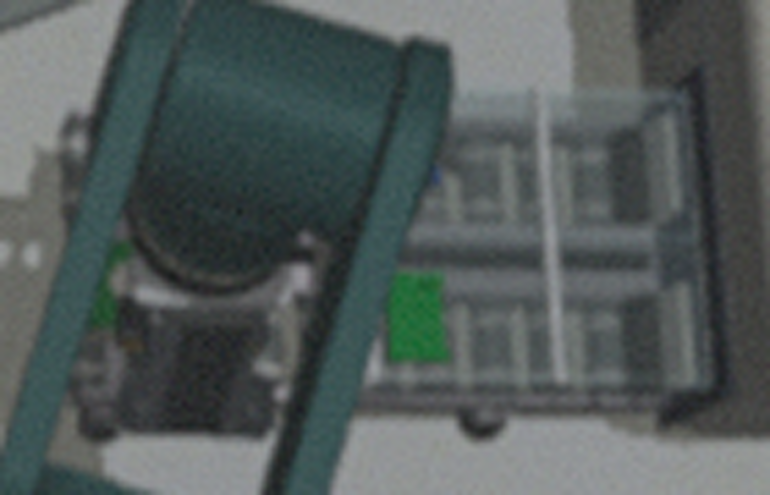

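```bash
python3 - <<'E'
from h import *
c=np.load("w2.npz");K=c["intrinsics"];T=c["world_from_camera"]
def ray(uv):
    d=(uv-[K[0,2],K[1,2]])/K[0,0];r=np.hypot(*d);return T[:3,:3]@np.r_[d/r*np.sin(r),np.cos(r)]
o=T[:3,3]
def loc(uv,x,h=85.6):
    Ri=Rz(x[2]).T; p=Ri@(o-[x[0],x[1],0]); d=Ri@ray(uv)
    # z = h/1000 - x tan
    t=(h/1000-p[2]-p[0]*np.tan(.14))/(d[2]+d[0]*np.tan(.14)); return p+t*d
u=lambda p:un(p,4,(262,145))
x0=[.532,-.1566,-1.4964]
for p in [(508,75),(498,300),(490,470),(330,85),(725,75),(698,300),(672,510)]: print(p,(loc(u(p),x0)*1e3).round(1))
# tail lid corners of held cassette at z=TCP-.0195+.055
z=.198-.0195+.055
for p in [(55,198),(393,198)]:
    d=ray(u(p));t=(z-o[2])/d[2];P=o+t*d;print("tail corner",P.round(4),(Rz(x0[2]).T@(P-[x0[0],x0[1],0])*1e3).round(1))
from bench import robot
s=robot.get_obs();print(s['tool_pos'],(Rz(x0[2]).T@(s['tool_pos']-[x0[0],x0[1],0])*1e3).round(1))
E
```

```text
(508, 75) [-137.    19.6  104.9]
(498, 300) [-80.7  19.6  97. ]
(490, 470) [-30.8  20.6  89.9]
(330, 85) [-136.   -20.8  104.8]
(725, 75) [-136.    72.8  104.8]
(698, 300) [-77.6  72.3  96.5]
(672, 510) [-12.4  74.4  87.3]
tail corner [ 0.4574 -0.0167  0.2335] [-145.1  -64.   233.5]
tail corner [ 0.4979 -0.0155  0.2335] [-143.2  -23.5  233.5]
[ 0.47861855 -0.05930036  0.19844525] [-101.   -46.   198.4]
```

```bash
python3 go.py .4795 -.091 .130 .0744
```

```text
t 4.6833 tcp [ 0.4786 -0.0593  0.1984] phi 0.0328 w 0.0436 F [ 0.6  0.5 -4.5] j [-0.24 -0.06  1.54  0.    1.67 -0.27]
shift tool [ 0.0684 -0.0001  0.0317] roll -0.0416 dist 0.075
```

{"op": "send_rows", "data": {"increments": [[-1, 0.015, 0, 0.01, -0.02], [-1, 0.03, 0, 0.02, -0.042], [-1, 0.05, 0, 0.032, -0.042], [-1, 0.065, 0, 0.032, -0.042], [-1, 0.068, 0, 0.032, -0.042]]}}

```text
time: 5.1
tool_pos: [0.4778, -0.0909, 0.1273]
ee_rot: [-1.963, 1.564, 2.825]
wrist_force: [-0.9, 1.4, -4.6]
width: 0.044
```

```bash
python3 go.py .4795 -.091 .1105 .0744
```

```text
t 5.1 tcp [ 0.4778 -0.0909  0.1273] phi 0.0749 w 0.044 F [-0.9  1.4 -4.6] j [-0.3  -0.02  1.64  0.    1.53 -0.38]
shift tool [0.0168 0.0018 0.0003] roll 0.0005 dist 0.017
```

{"op": "send_rows", "data": {"increments": [[-1, 0.004, 0.001, 0, 0], [-1, 0.008, 0.001, 0, 0], [-1, 0.012, 0.001, 0, 0], [-1, 0.015, 0.001, 0, 0], [-1, 0.015, 0.001, 0, 0]]}}

```text
time: 5.52
tool_pos: [0.4808, -0.0917, 0.1158]
ee_rot: [-1.064, 1.571, -2.559]
wrist_force: [0.7, 1.6, -4.7]
width: 0.0437
```

```bash
python3 go.py .4795 -.091 .1105 .0744;python3 - <<'E'
from bench import robot
import cv2
im=robot.snapshot("wrist")["image"][:,:,::-1];cv2.imwrite("pics/w3.png",im)
E
```

```text
t 5.5167 tcp [ 0.4808 -0.0917  0.1158] phi 0.075 w 0.0437 F [ 0.7  1.6 -4.7] j [-0.3  -0.01  1.65 -0.    1.5  -0.38]
shift tool [ 0.0053 -0.0012 -0.0008] roll 0.0006 dist 0.006
```

View pics/w3.png

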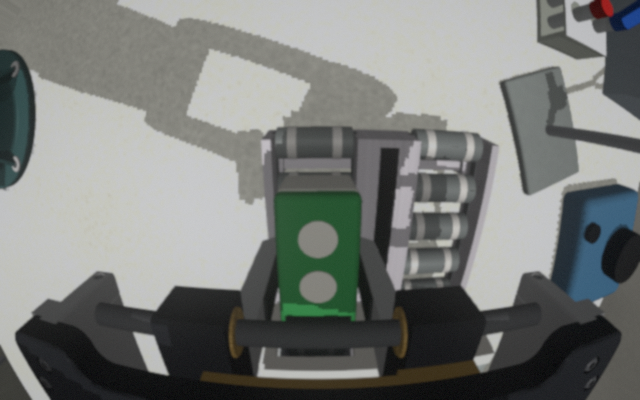

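The cassette sits centred between the guides, with its tail at (318,185) behind the top roller at (315,143). I'll lower it to contact.

{"op": "send_rows", "data": {"increments": [[-1, 0.002, 0, 0, 0], [-1, 0.004, 0, 0, 0], [-1, 0.004, 0, 0, 0]]}}

```text
time: 5.82
tool_pos: [0.4806, -0.092, 0.1116]
ee_rot: [-1.638, 1.57, -3.134]
wrist_force: [-0.1, -0.5, -4.9]
width: 0.0437
```

{"op": "send_rows", "data": {"increments": [[-1, 0.001, 0, 0, 0], [-1, 0.002, 0, 0, 0], [-1, 0.002, 0, 0, 0]]}}

```text
time: 6.07
tool_pos: [0.4807, -0.092, 0.1097]
ee_rot: [-1.779, 1.571, 3.008]
wrist_force: [0.3, -0.4, -4.6]
width: 0.0438
```

{"op": "send_rows", "data": {"increments": [[-1, 0.0015, 0, 0, 0], [-1, 0.003, 0, 0, 0], [-1, 0.003, 0, 0, 0]]}}

```text
time: 6.32
tool_pos: [0.481, -0.0922, 0.1089]
ee_rot: [0.929, 1.569, -0.567]
wrist_force: [-2.3, -0.1, 4.3]
width: 0.0437
```

{"op": "send_rows", "data": {"increments": [[-1, 0.0015, 0, 0, 0], [-1, 0.003, 0, 0, 0], [-1, 0.003, 0, 0, 0]]}}

```text
time: 6.57
tool_pos: [0.4812, -0.093, 0.1068]
ee_rot: [0.572, 1.568, -0.925]
wrist_force: [-4.5, -1.9, 7.7]
width: 0.0437
```

{"op": "send_rows", "data": {"increments": [[-0.1, 0, 0, 0, 0], [0, 0, 0, 0, 0], [0.2, 0, 0, 0, 0], [0.4, -0.003, 0, 0, 0], [0.6, -0.006, 0, 0, 0]]}}

```text
time: 6.98
tool_pos: [0.4809, -0.092, 0.1099]
ee_rot: [2.969, 1.571, 1.472]
wrist_force: [0.4, -0.3, 0.3]
width: 0.0634
```

```bash
python3 go.py .4795 -.091 .1105 .0744;python3 - <<'E'
from bench import robot
import cv2
im=robot.snapshot("wrist")["image"][:,:,::-1];cv2.imwrite("pics/w4.png",im)
E
```

```text
t 6.9833 tcp [ 0.4809 -0.092   0.1099] phi 0.0746 w 0.0634 F [ 0.4 -0.3  0.3] j [-0.3  -0.01  1.66  0.    1.49 -0.38]
shift tool [-0.0006 -0.0013 -0.0011] roll 0.0002 dist 0.002
```

View pics/w4.png

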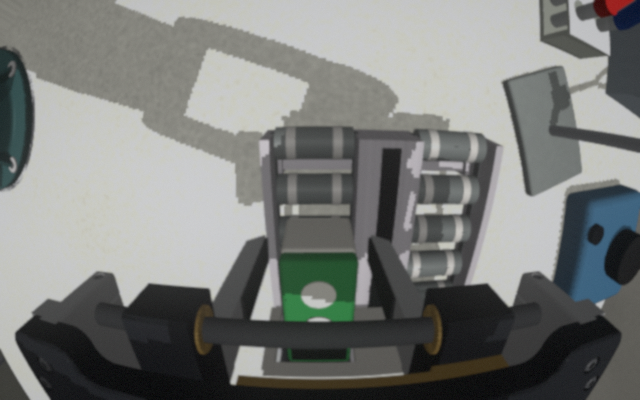

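Green rolled down and leans on the flap, with its tail at (318,235). Next I rise, move behind it with the fingers shut, and push.

{"op": "send_rows", "data": {"increments": [[0.8, -0.03, 0, 0, 0], [0.8, -0.06, 0, 0, 0], [0, -0.065, 0, -0.02, 0], [-1, -0.065, 0, -0.045, 0], [-1, -0.065, 0, -0.055, 0]]}}

```text
time: 7.45
tool_pos: [0.4772, -0.0355, 0.1761]
ee_rot: [1.761, 1.568, 0.266]
wrist_force: [-0.2, -0.2, -0.5]
width: 0.0676
```

{"op": "send_rows", "data": {"increments": [[-1, 0, 0, 0, 0], [-1, 0, 0, 0, 0], [-1, 0, 0, 0, 0], [-1, 0, 0, 0, 0], [-1, 0, 0, 0, 0]]}}

```text
time: 7.87
tool_pos: [0.4766, -0.038, 0.1744]
ee_rot: [-1.397, 1.57, -2.894]
wrist_force: [0.3, 0.1, -0.5]
width: 0.0342
```

{"op": "send_rows", "data": {"increments": [[-1, 0, 0, 0, 0], [-1, 0, 0, 0, 0], [-1, 0, 0, 0, 0], [-1, 0, 0, 0, 0], [-1, 0, 0, 0, 0]]}}

```text
time: 8.28
tool_pos: [0.4767, -0.0373, 0.1749]
ee_rot: [0.359, 1.571, -1.137]
wrist_force: [-0.1, 0.0, -1.4]
width: 0.002
```

```bash
python3 go.py .476 -.04 .116 .0744;python3 - <<'E'
from bench import robot
import cv2
im=robot.snapshot("wrist")["image"][:,:,::-1];cv2.imwrite("pics/w5.png",im)
E
```

```text
t 8.2833 tcp [ 0.4767 -0.0373  0.1749] phi 0.0745 w 0.002 F [-0.1  0.  -1.4] j [-0.2  -0.07  1.59 -0.    1.62 -0.27]
shift tool [ 0.0589 -0.0009  0.0027] roll 0.0001 dist 0.059
```

View pics/w5.png

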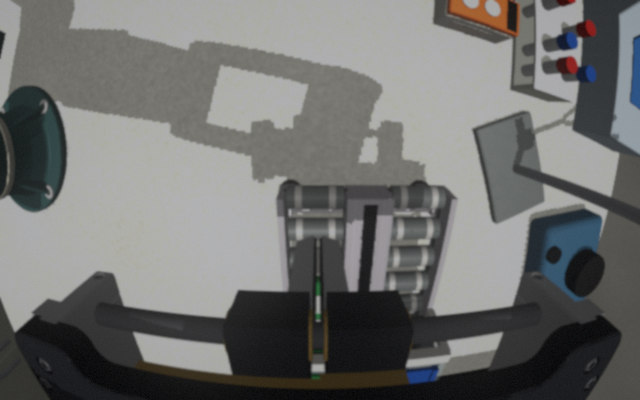

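{"op": "send_rows", "data": {"increments": [[-1, 0.03, 0, 0, 0], [-1, 0.056, 0, 0, 0], [-1, 0.058, 0, 0.008, 0], [-1, 0.06, 0, 0.018, 0], [-1, 0.061, 0, 0.028, 0]]}}

```text
time: 8.75
tool_pos: [0.4794, -0.0662, 0.1148]
ee_rot: [0.931, 1.569, -0.565]
wrist_force: [-0.3, -0.2, 1.0]
width: 0.0004
```

{"op": "send_rows", "data": {"increments": [[-1, 0.001, 0, 0.008, 0], [-1, 0.002, 0, 0.016, 0], [-1, 0.003, 0, 0.024, 0], [-1, 0.004, 0, 0.032, 0], [-1, 0.005, 0, 0.038, 0]]}}

```text
time: 9.17
tool_pos: [0.4821, -0.1045, 0.1095]
ee_rot: [0.711, 1.569, -0.786]
wrist_force: [0.5, -0.6, 0.3]
width: 0.0004
```

```bash
python3 go.py .483 -.124 .104 .0744;python3 - <<'E'
from bench import robot
import cv2
im=robot.snapshot("scene")["image"][:,:,::-1];cv2.imwrite("pics/s5.png",cv2.resize(im[205:390,140:330],None,fx=3.2,fy=3.2))
E
```

```text
t 9.1667 tcp [ 0.4821 -0.1045  0.1095] phi 0.0738 w 0.0004 F [ 0.5 -0.6  0.3] j [-0.33 -0.    1.65 -0.    1.49 -0.4 ]
shift tool [ 0.0055 -0.0005  0.0195] roll -0.0006 dist 0.02
```

View pics/s5.png

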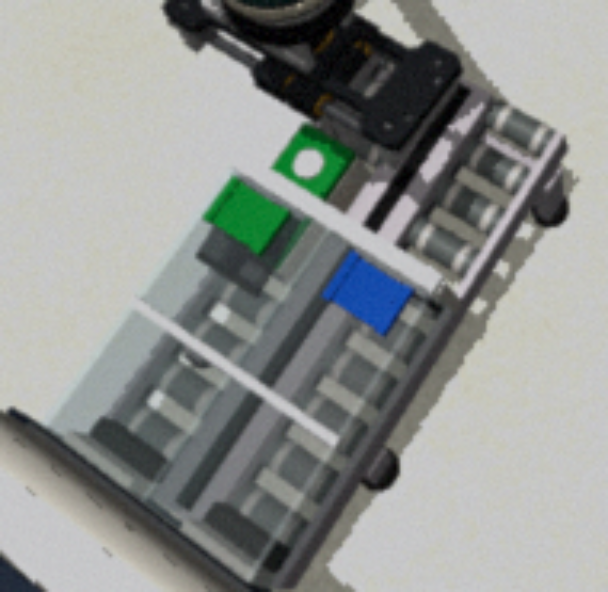

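Green is half through, with the flap lifted (245,255). I'll push on.

{"op": "send_rows", "data": {"increments": [[-1, 0.001, 0, 0.007, 0], [-1, 0.002, 0, 0.014, 0], [-1, 0.003, 0, 0.021, 0], [-1, 0.004, 0, 0.026, 0], [-1, 0.004, 0, 0.026, 0]]}}

```text
time: 9.63
tool_pos: [0.4835, -0.13, 0.1045]
ee_rot: [-0.965, 1.57, -2.463]
wrist_force: [0.6, -0.3, -0.1]
width: 0.0004
```

```bash
python3 go.py .483 -.124 .104 .0744;python3 - <<'E'
from bench import robot
import cv2
im=robot.snapshot("scene")["image"][:,:,::-1];cv2.imwrite("pics/s6.png",cv2.resize(im[205:390,140:330],None,fx=3.2,fy=3.2))
E
```

```text
t 9.6333 tcp [ 0.4835 -0.13    0.1045] phi 0.0735 w 0.0004 F [ 0.6 -0.3 -0.1] j [-0.38  0.02  1.64 -0.    1.48 -0.45]
shift tool [ 0.0005 -0.     -0.006 ] roll -0.0009 dist 0.006
```

View pics/s6.png

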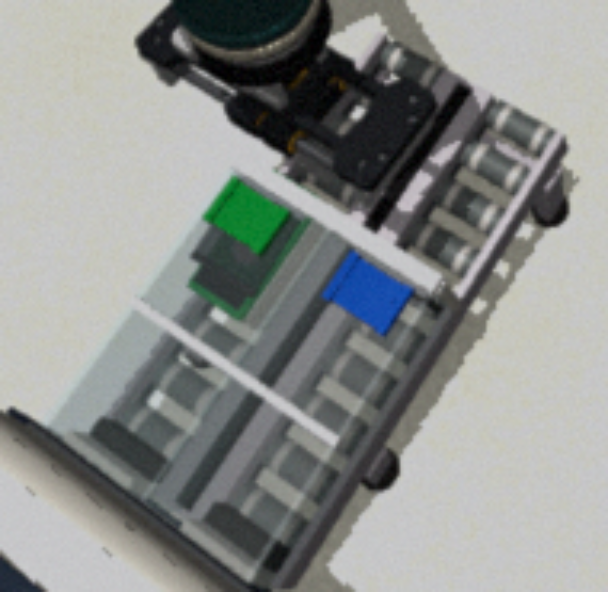

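Green has rolled past the doorway by itself. I'll retract up and back while it runs.

{"op": "send_rows", "data": {"increments": [[-1, -0.02, 0, -0.01, 0], [-1, -0.05, 0, -0.03, 0], [-1, -0.09, 0, -0.06, 0], [-1, -0.12, 0, -0.095, 0], [-1, -0.13, 0, -0.13, 0]]}}

```text
time: 10.1
tool_pos: [0.4754, -0.0049, 0.2365]
ee_rot: [1.287, 1.565, -0.212]
wrist_force: [1.3, 0.0, 0.9]
width: 0.0002
```

```bash
python3 go.py .47 .28 .235 .386;python3 - <<'E'
from bench import robot
import cv2
im=robot.snapshot("scene")["image"][:,:,::-1];cv2.imwrite("pics/s7.png",cv2.resize(im[205:390,140:330],None,fx=3.2,fy=3.2))
E
```

```text
t 10.1 tcp [ 0.4754 -0.0049  0.2365] phi 0.0721 w 0.0002 F [1.3 0.  0.9] j [-0.13 -0.09  1.49 -0.    1.74 -0.2 ]
shift tool [ 0.0011  0.0152 -0.2846] roll -0.3139 dist 0.285
```

View pics/s7.png

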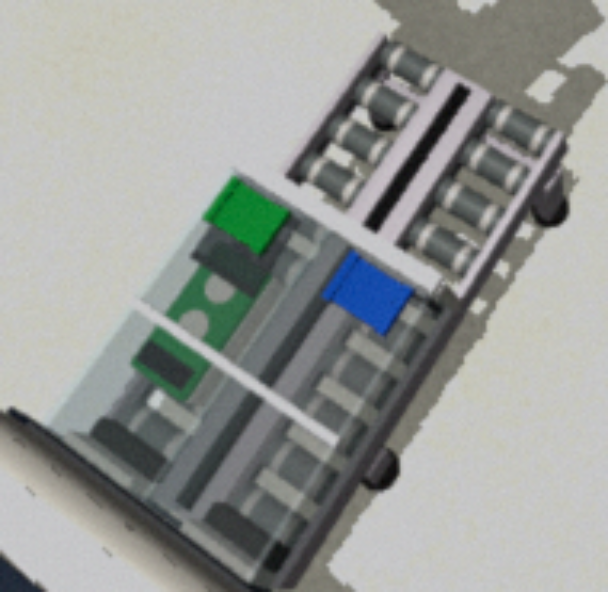

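Green is rolling down (its bar is at 160,365). Now to blue.

{"op": "send_rows", "data": {"increments": [[0, 0, 0.003, -0.035, -0.06], [1, 0, 0.006, -0.074, -0.12], [1, 0, 0.009, -0.114, -0.18], [1, 0, 0.012, -0.154, -0.24], [1, 0, 0.013, -0.194, -0.3]]}}

```text
time: 10.57
tool_pos: [0.4725, 0.1912, 0.2323]
ee_rot: [1.251, 1.571, 0.058]
wrist_force: [0.9, 0.3, 0.7]
width: 0.0306
```

```bash
python3 go.py .488 .29 .235 .386
```

```text
t 10.5667 tcp [0.4725 0.1912 0.2323] phi 0.3778 w 0.0306 F [0.9 0.3 0.7] j [ 0.27 -0.01  1.42 -0.    1.73 -0.1 ]
shift tool [-0.0027  0.0509 -0.0861] roll -0.0082 dist 0.1
```

{"op": "send_rows", "data": {"increments": [[1, 0, 0.018, -0.03, 0], [1, 0, 0.036, -0.06, 0], [1, 0, 0.05, -0.085, 0], [1, 0, 0.05, -0.085, 0]]}}

```text
time: 10.9
tool_pos: [0.4876, 0.2915, 0.231]
ee_rot: [-2.684, 1.568, 2.409]
wrist_force: [-1.5, -0.8, 0.3]
width: 0.057
```

```bash
python3 - <<'E'
from bench import robot
import cv2,numpy as np
s=robot.snapshot("wrist");np.savez("w6.npz",**s);im=s["image"][:,:,::-1];cv2.imwrite("pics/w6.png",im)
cv2.imwrite("pics/w6c.png",cv2.resize(im[110:230,260:380],None,fx=5,fy=5,interpolation=cv2.INTER_CUBIC))
im=robot.snapshot("scene")["image"][:,:,::-1];cv2.imwrite("pics/s8.png",cv2.resize(im[205:390,140:330],None,fx=3.2,fy=3.2))
E
python3 go.py .507 .35 .018 .386
```

```text
t 11.0 tcp [0.4878 0.2874 0.2315] phi 0.377 w 0.0652 F [-0.8 -0.7 -0.4] j [ 0.43  0.12  1.28 -0.    1.74  0.06]
shift tool [ 0.2134  0.0413 -0.0513] roll -0.009 dist 0.223
```

View pics/w6.png

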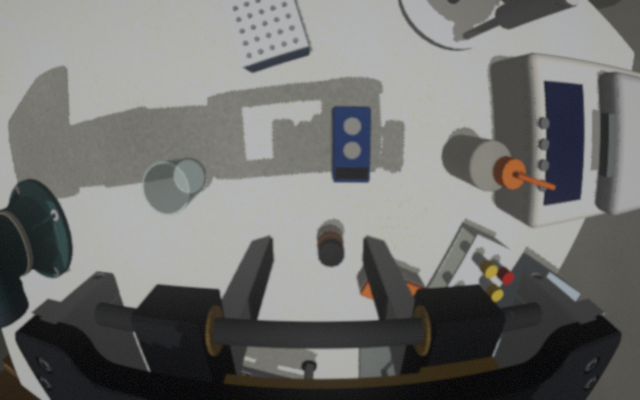

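View pics/w6c.png

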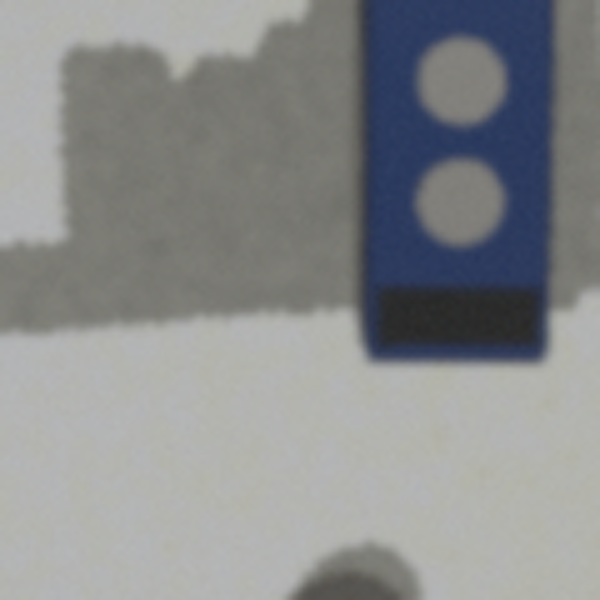

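View pics/s8.png

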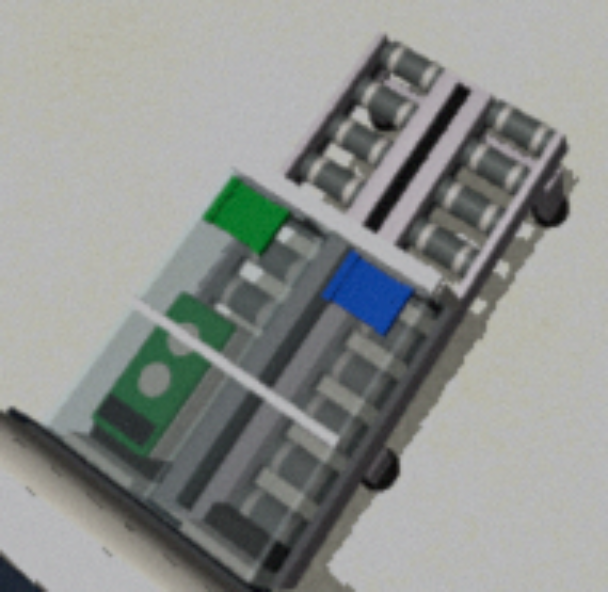

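Green is at the stop with its flap shut. Blue shows at (352,145) with its nose bar at the bottom, and the vial is clear at (330,243).

```bash
python3 - <<'E'
from h import *
c=np.load("w6.npz")
uv=np.vstack([[(371,107.5)],un([(547,358),(368,358)],5,(260,110)),[(332.5,107.5)]])
print(fitbox(c,[0,1,2,3],uv,[.507,.35,-1.18]))
E
python3 go.py .507 .351 .018 .386
```

```text
(array([ 0.50599564,  0.3515719 , -1.18163938]), np.float64(1.2631739319936033))
t 11.0 tcp [0.4878 0.2874 0.2315] phi 0.377 w 0.0652 F [-0.8 -0.7 -0.4] j [ 0.43  0.12  1.28 -0.    1.74  0.06]
shift tool [ 0.2134  0.0416 -0.0522] roll -0.009 dist 0.224
```

{"op": "send_rows", "data": {"increments": [[1, 0, 0.02, -0.026, -0.01], [1, 0.025, 0.04, -0.052, -0.01], [1, 0.065, 0.041, -0.053, -0.01], [1, 0.105, 0.041, -0.053, -0.01], [1, 0.14, 0.041, -0.053, -0.01]]}}

```text
time: 11.42
tool_pos: [0.5068, 0.3496, 0.0902]
ee_rot: [-0.851, 1.569, -2.038]
wrist_force: [-0.1, -0.2, 0.7]
width: 0.0936
```

```bash
python3 go.py .5062 .351 .018 .388
```

```text
t 11.4167 tcp [0.5068 0.3496 0.0902] phi 0.3838 w 0.0936 F [-0.1 -0.2  0.7] j [ 0.51  0.28  1.38 -0.    1.49  0.13]
shift tool [ 0.0722  0.     -0.0016] roll -0.0042 dist 0.072
```

{"op": "send_rows", "data": {"increments": [[1, 0.03, 0, 0, -0.004], [1, 0.055, 0, 0, -0.004], [1, 0.071, 0, 0, -0.004], [-0.3, 0.071, 0, 0, -0.004], [-1, 0.071, 0, 0, -0.004]]}}

```text
time: 11.83
tool_pos: [0.5067, 0.3494, 0.0208]
ee_rot: [-1.293, 1.568, -2.477]
wrist_force: [-0.6, 0.4, 0.3]
width: 0.0841
```

{"op": "send_rows", "data": {"increments": [[-1, 0, 0, 0, 0], [-1, 0, 0, 0, 0], [-1, 0, 0, 0, 0], [-1, 0, 0, 0, 0], [-1, 0, 0, 0, 0]]}}

```text
time: 12.25
tool_pos: [0.5075, 0.3513, 0.0225]
ee_rot: [1.628, 1.569, 0.446]
wrist_force: [-0.3, -0.4, -0.1]
width: 0.0509
```

{"op": "send_rows", "data": {"increments": [[-1, 0, 0, 0, 0], [-1, 0, 0, 0, 0], [-1, 0, 0, 0, 0], [-1, 0, 0, 0, 0]]}}

```text
time: 12.58
tool_pos: [0.5065, 0.3509, 0.0219]
ee_rot: [-1.437, 1.57, -2.619]
wrist_force: [-3.4, -2.2, 4.8]
width: 0.0439
```

{"op": "send_rows", "data": {"increments": [[-1, -0.01, 0, 0, 0], [-1, -0.03, 0, 0, 0], [-1, -0.06, 0, 0, 0], [-1, -0.1, 0, 0, 0], [-1, -0.14, 0, 0, 0]]}}

```text
time: 13.0
tool_pos: [0.506, 0.3504, 0.16]
ee_rot: [-1.411, 1.566, -2.593]
wrist_force: [1.2, 0.4, -4.2]
width: 0.0438
```

```bash
python3 go.py .5 -.02 .2 .0744
```

```text
t 13.0 tcp [0.506  0.3504 0.16  ] phi 0.3885 w 0.0438 F [ 1.2  0.4 -4.2] j [ 0.51  0.25  1.27 -0.    1.62  0.13]
shift tool [-0.039  -0.1461  0.3405] roll 0.3141 dist 0.373
```

```bash
python3 go.py .5715 -.05 .2 .0744
```

```text
t 13.0 tcp [0.506  0.3504 0.16  ] phi 0.3885 w 0.0438 F [ 1.2  0.4 -4.2] j [ 0.51  0.25  1.27 -0.    1.62  0.13]
shift tool [-0.0393 -0.0913  0.3954] roll 0.3141 dist 0.408
```

{"op": "send_rows", "data": {"increments": [[-1, -0.01, -0.005, 0.02, 0.03], [-1, -0.02, -0.011, 0.05, 0.07], [-1, -0.03, -0.02, 0.085, 0.11], [-1, -0.04, -0.029, 0.122, 0.15], [-1, -0.04, -0.037, 0.16, 0.19]]}}

```text
time: 13.42
tool_pos: [0.5343, 0.188, 0.2031]
ee_rot: [1.569, 1.567, 0.196]
wrist_force: [1.8, 0.4, -3.8]
width: 0.0439
```

```bash
python3 go.py .5715 -.05 .2 .0744
```

```text
t 13.4167 tcp [0.5343 0.188  0.2031] phi 0.1979 w 0.0439 F [ 1.8  0.4 -3.8] j [ 0.24  0.12  1.34 -0.    1.68  0.04]
shift tool [ 0.0031 -0.0103  0.2407] roll 0.1235 dist 0.241
```

{"op": "send_rows", "data": {"increments": [[-1, 0, -0.002, 0.038, 0.03], [-1, 0, -0.004, 0.077, 0.06], [-1, 0, -0.006, 0.115, 0.09], [-1, 0, -0.008, 0.153, 0.12], [-1, 0, -0.009, 0.19, 0.124]]}}

```text
time: 13.83
tool_pos: [0.5619, -0.0012, 0.2004]
ee_rot: [-1.419, 1.57, -2.917]
wrist_force: [1.0, -0.4, -4.0]
width: 0.0437
```

{"op": "send_rows", "data": {"increments": [[-1, 0, 0, 0.025, 0], [-1, 0, 0, 0.045, 0], [-1, 0, 0, 0.045, 0]]}}

```text
time: 14.08
tool_pos: [0.5654, -0.0486, 0.1999]
ee_rot: [-0.587, 1.568, -2.089]
wrist_force: [0.6, 0.0, -4.0]
width: 0.0437
```

```bash
python3 go.py .5743 -.0842 .135 .0744; python3 - <<'E'
from bench import robot
import cv2,numpy as np
s=robot.snapshot("wrist");np.savez("w7.npz",**s);im=s["image"][:,:,::-1];cv2.imwrite("pics/w7.png",im)
cv2.imwrite("pics/w7c.png",cv2.resize(im[145:295,200:400],None,fx=4,fy=4,interpolation=cv2.INTER_CUBIC))
E
```

```text
t 14.0833 tcp [ 0.5654 -0.0486  0.1999] phi 0.069 w 0.0437 F [ 0.6  0.  -4. ] j [-0.18  0.13  1.34 -0.    1.68 -0.25]
shift tool [0.065  0.0065 0.036 ] roll -0.0054 dist 0.075
```

View pics/w7c.png

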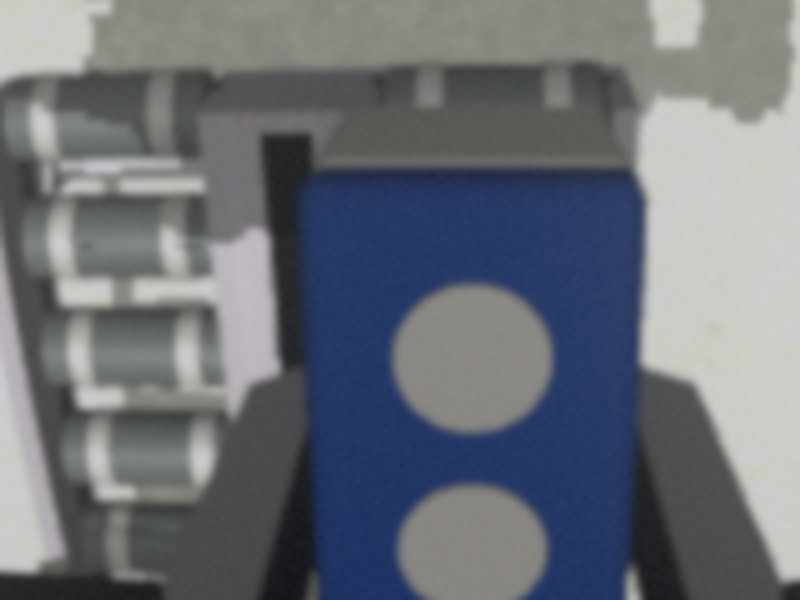

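{"op": "send_rows", "data": {"increments": [[-1, 0.01, 0.003, 0.012, -0.005], [-1, 0.025, 0.006, 0.024, -0.005], [-1, 0.045, 0.006, 0.036, -0.005], [-1, 0.06, 0.006, 0.036, -0.005], [-1, 0.065, 0.006, 0.036, -0.005]]}}

```text
time: 14.55
tool_pos: [0.5722, -0.0788, 0.1318]
ee_rot: [-1.892, 1.564, 2.9]
wrist_force: [0.4, -0.1, -4.8]
width: 0.0442
```

```bash
python3 go.py .574 -.0842 .116 .0744; python3 - <<'E'
from bench import robot
import cv2,numpy as np
s=robot.snapshot("wrist");im=s["image"][:,:,::-1];cv2.imwrite("pics/w8.png",im)
E
```

```text
t 14.55 tcp [ 0.5722 -0.0788  0.1318] phi 0.0802 w 0.0442 F [ 0.4 -0.1 -4.8] j [-0.24  0.18  1.41  0.    1.56 -0.32]
shift tool [0.0158 0.0015 0.0055] roll 0.0058 dist 0.017
```

View pics/w8.png

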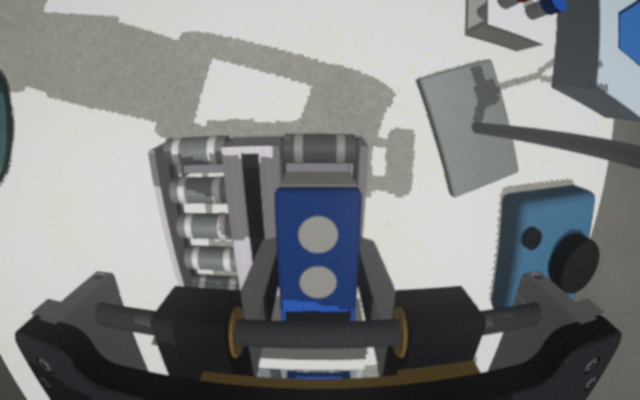

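Blue is centred over the far lane: the roller's middle and the cassette's middle are both near column 319. Now lowering.

{"op": "send_rows", "data": {"increments": [[-1, 0.005, 0.001, 0.002, 0.004], [-1, 0.01, 0.001, 0.004, 0.004], [-1, 0.014, 0.001, 0.005, 0.004], [-1, 0.016, 0.001, 0.005, 0.004], [-1, 0.017, 0.001, 0.005, 0.004]]}}

```text
time: 15.02
tool_pos: [0.5756, -0.0842, 0.1195]
ee_rot: [1.146, 1.57, -0.349]
wrist_force: [0.1, 0.3, -4.1]
width: 0.0439
```

{"op": "send_rows", "data": {"increments": [[-1, 0.001, 0, 0, 0], [-1, 0.002, 0, 0, 0], [-1, 0.002, 0, 0, 0]]}}

```text
time: 15.27
tool_pos: [0.5755, -0.0843, 0.1176]
ee_rot: [1.084, 1.57, -0.411]
wrist_force: [0.2, 0.2, -4.7]
width: 0.0439
```

{"op": "send_rows", "data": {"increments": [[-1, 0.002, 0, 0, 0], [-1, 0.004, 0, 0, 0], [-1, 0.005, 0, 0, 0], [-1, 0.005, 0, 0, 0]]}}

```text
time: 15.6
tool_pos: [0.5752, -0.0843, 0.112]
ee_rot: [-1.797, 1.57, 2.991]
wrist_force: [0.5, -0.0, -4.1]
width: 0.0438
```

{"op": "send_rows", "data": {"increments": [[-1, 0.001, 0, 0, 0], [-1, 0.002, 0, 0, 0], [-1, 0.002, 0, 0, 0]]}}

```text
time: 15.85
tool_pos: [0.5756, -0.0844, 0.111]
ee_rot: [1.032, 1.57, -0.463]
wrist_force: [-0.2, -0.1, -2.1]
width: 0.0439
```

Contact has begun (-4.7 to -2.1 N). One more small step, then release.

{"op": "send_rows", "data": {"increments": [[-1, 0.002, 0, 0, 0], [-1, 0.003, 0, 0, 0]]}}

```text
time: 16.02
tool_pos: [0.5758, -0.0847, 0.1105]
ee_rot: [0.989, 1.569, -0.507]
wrist_force: [-4.9, -0.6, 10.4]
width: 0.0437
```

{"op": "send_rows", "data": {"increments": [[-0.1, 0, 0, 0, 0], [0, 0, 0, 0, 0], [0.2, 0, 0, 0, 0], [0.4, -0.003, 0, 0, 0], [0.6, -0.006, 0, 0, 0]]}}

```text
time: 16.43
tool_pos: [0.5756, -0.0843, 0.1135]
ee_rot: [0.977, 1.571, -0.519]
wrist_force: [-0.6, 0.7, -0.3]
width: 0.0635
```

```bash
python3 go.py .574 -.0842 .116 .0744; python3 - <<'E'
from bench import robot
import cv2,numpy as np
s=robot.snapshot("wrist");im=s["image"][:,:,::-1];cv2.imwrite("pics/w9.png",im)
E
```

```text
t 16.4333 tcp [ 0.5756 -0.0843  0.1135] phi 0.0756 w 0.0635 F [-0.6  0.7 -0.3] j [-0.24  0.19  1.44 -0.    1.51 -0.32]
shift tool [-0.0025 -0.0016 -0.0002] roll 0.0012 dist 0.003
```

View pics/w9.png

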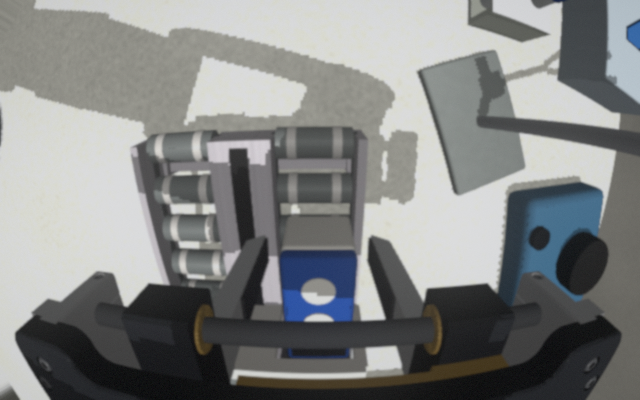

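Blue rests on the far lane against its flap, upright, tail at (318,233). I'll repeat the push.

{"op": "send_rows", "data": {"increments": [[0.8, -0.03, 0, 0, 0], [0.8, -0.06, 0, 0, 0], [0, -0.065, 0, -0.02, 0], [-1, -0.065, 0, -0.045, 0], [-1, -0.065, 0, -0.055, 0]]}}

```text
time: 16.9
tool_pos: [0.5719, -0.0275, 0.1799]
ee_rot: [1.811, 1.568, 0.317]
wrist_force: [0.1, 0.3, -0.6]
width: 0.0675
```

{"op": "send_rows", "data": {"increments": [[-1, 0, 0, 0, 0], [-1, 0, 0, 0, 0], [-1, 0, 0, 0, 0], [-1, 0, 0, 0, 0], [-1, 0, 0, 0, 0]]}}

```text
time: 17.32
tool_pos: [0.5712, -0.0304, 0.1779]
ee_rot: [-1.313, 1.57, -2.809]
wrist_force: [0.2, 0.2, 0.1]
width: 0.0344
```

{"op": "send_rows", "data": {"increments": [[-1, 0, 0, 0, 0], [-1, 0, 0, 0, 0], [-1, 0, 0, 0, 0], [-1, 0, 0, 0, 0], [-1, 0, 0, 0, 0]]}}

```text
time: 17.73
tool_pos: [0.5713, -0.0296, 0.1785]
ee_rot: [0.543, 1.571, -0.952]
wrist_force: [-0.3, 0.3, -0.2]
width: 0.002
```

```bash
python3 go.py .5705 -.033 .116 .0744
```

```text
t 17.7333 tcp [ 0.5713 -0.0296  0.1785] phi 0.0754 w 0.002 F [-0.3  0.3 -0.2] j [-0.15  0.14  1.36 -0.    1.64 -0.23]
shift tool [ 0.0625 -0.0011  0.0033] roll 0.001 dist 0.063
```

{"op": "send_rows", "data": {"increments": [[-1, 0.03, 0, 0, 0], [-1, 0.06, 0, 0, 0], [-1, 0.063, 0, 0.008, 0], [-1, 0.064, 0, 0.018, 0], [-1, 0.065, 0, 0.028, 0]]}}

```text
time: 18.15
tool_pos: [0.574, -0.0585, 0.1145]
ee_rot: [0.953, 1.569, -0.542]
wrist_force: [-0.0, -0.0, -0.9]
width: 0.0006
```

{"op": "send_rows", "data": {"increments": [[-1, 0.001, 0, 0.008, 0], [-1, 0.002, 0, 0.016, 0], [-1, 0.003, 0, 0.024, 0], [-1, 0.004, 0, 0.032, 0], [-1, 0.005, 0, 0.038, 0]]}}

```text
time: 18.57
tool_pos: [0.5768, -0.0969, 0.1092]
ee_rot: [0.769, 1.569, -0.727]
wrist_force: [0.1, -0.1, 0.7]
width: 0.0007
```

{"op": "send_rows", "data": {"increments": [[-1, 0.001, 0, 0.007, 0], [-1, 0.002, 0, 0.014, 0], [-1, 0.003, 0, 0.021, 0], [-1, 0.004, 0, 0.026, 0], [-1, 0.004, 0, 0.026, 0]]}}

```text
time: 18.98
tool_pos: [0.5781, -0.1224, 0.104]
ee_rot: [-0.971, 1.57, -2.467]
wrist_force: [0.7, 0.4, -0.4]
width: 0.0008
```

```bash
python3 go.py .5785 -.116 .104 .0744;python3 - <<'E'
from bench import robot
import cv2
im=robot.snapshot("scene")["image"][:,:,::-1];cv2.imwrite("pics/s9.png",cv2.resize(im[205:390,140:330],None,fx=3.2,fy=3.2))
E
```

```text
t 18.9833 tcp [ 0.5781 -0.1224  0.104 ] phi 0.0744 w 0.0008 F [ 0.7  0.4 -0.4] j [-0.3   0.22  1.42 -0.    1.5  -0.38]
shift tool [ 0.      0.0009 -0.0063] roll 0.0 dist 0.006
```

View pics/s9.png

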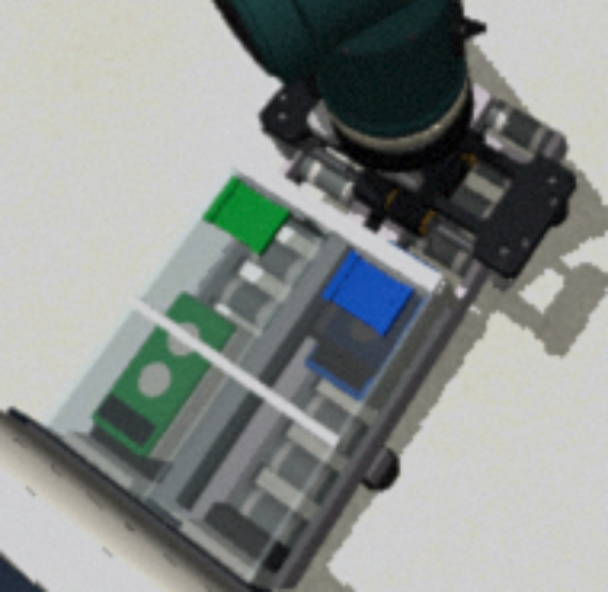

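Blue has passed the doorway and is running with the flap on its lid. I'll retract up and back and wait.

{"op": "send_rows", "data": {"increments": [[-1, -0.02, 0, -0.01, 0], [-1, -0.05, 0, -0.03, 0], [-1, -0.09, 0, -0.06, 0], [-1, -0.12, 0, -0.095, 0], [-1, -0.13, 0, -0.13, 0]]}}

```text
time: 19.45
tool_pos: [0.57, 0.0027, 0.2364]
ee_rot: [1.312, 1.564, -0.185]
wrist_force: [0.7, -0.2, 0.6]
width: 0.0005
```

{"op": "send_rows", "data": {"increments": [[-1, 0, -0.01, -0.03, 0], [-1, 0, -0.02, -0.06, 0], [-1, 0, -0.03, -0.08, 0], [-1, 0, -0.03, -0.08, 0], [-1, 0, -0.03, -0.08, 0]]}}

```text
time: 19.87
tool_pos: [0.5326, 0.0811, 0.2324]
ee_rot: [1.001, 1.57, -0.491]
wrist_force: [0.5, 0.6, 0.2]
width: 0.0007
```

{"op": "send_rows", "data": {"increments": [[-1, 0, 0, 0, 0], [-1, 0, 0, 0, 0], [-1, 0, 0, 0, 0], [-1, 0, 0, 0, 0], [-1, 0, 0, 0, 0]]}}

```text
time: 20.28
tool_pos: [0.5332, 0.0793, 0.2318]
ee_rot: [-1.146, 1.57, -2.642]
wrist_force: [-0.0, -0.4, -0.8]
width: 0.0004
```

{"op": "send_rows", "data": {"increments": [[-1, 0, 0, 0, 0], [-1, 0, 0, 0, 0], [-1, 0, 0, 0, 0], [-1, 0, 0, 0, 0], [-1, 0, 0, 0, 0]]}}

```text
time: 20.7
tool_pos: [0.533, 0.0801, 0.232]
ee_rot: [0.4, 1.571, -1.095]
wrist_force: [0.0, -0.6, 0.5]
width: 0.0004
```

```bash
python3 - <<'E'
from bench import robot
import cv2,numpy as np
for n in("scene","top"):
    s=robot.snapshot(n);np.savez(n+"9.npz",**s);im=s["image"][:,:,::-1];cv2.imwrite(f"pics/{n}9.png",im)
    if n=="scene":cv2.imwrite("pics/s10.png",cv2.resize(im[205:390,140:330],None,fx=3.2,fy=3.2,interpolation=cv2.INTER_CUBIC))
print(robot.get_obs()['time'])
E
```

```text
20.8
```

View pics/s10.png

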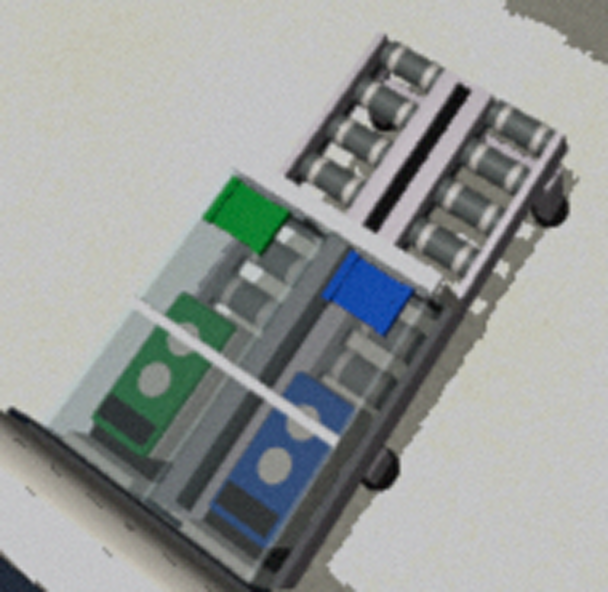

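View pics/scene9.png

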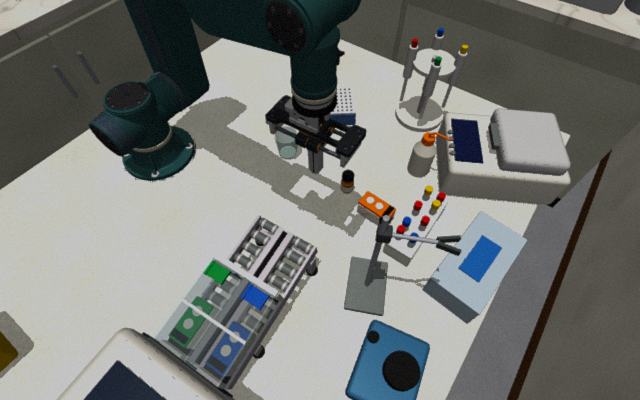

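```bash
python3 - <<'E'
from h import *
a=.14
for n,y in(("green",-47.5),("blue",47.5)):
    P=np.array([[s*np.cos(a)+55*np.sin(a),y+d,75-s*np.sin(a)+55*np.cos(a)] for s in(80,170) for d in(-22,22)])/1000@Rz(-1.4964).T+[.532,-.1566,0]
    print(n,((proj("scene",P)-[140,205]+.5)*3.2).round(0).tolist())
E
```

```text
green [[178.0, 287.0], [230.0, 323.0], [83.0, 416.0], [137.0, 456.0]]
blue [[294.0, 367.0], [351.0, 406.0], [201.0, 505.0], [259.0, 549.0]]
```

{"op": "send_rows", "data": {"increments": [[-1, 0, 0, 0, 0], [-1, 0, 0, 0, 0], [-1, 0, 0, 0, 0], [-1, 0, 0, 0, 0], [-1, 0, 0, 0, 0]]}}

```text
time: 21.22
tool_pos: [0.533, 0.0801, 0.232]
ee_rot: [0.151, 1.571, -1.344]
wrist_force: [-0.6, -0.3, -0.4]
width: 0.0008
```

```bash
python3 - <<'E'
from bench import robot
import cv2,numpy as np
a=np.load("scene9.npz")["image"].astype(float);b=robot.snapshot("scene")["image"].astype(float)
z=np.load("scene0.npz")["image"].astype(float)
g=lambda i:cv2.GaussianBlur(i,(0,0),2)
print("motion",abs(g(a)-g(b))[290:370,150:260].max(),"noise elsewhere",abs(g(a)-g(b))[290:370,270:340].max())
print("bystanders vs start (amber, rack, wash, vial)",[abs(g(b)-g(z))[r].max().round(1) for r in (np.s_[190:220,375:400],np.s_[185:250,400:445],np.s_[130:175,410:440],np.s_[168:192,343:355])])
print(robot.get_obs()['time'])
robot.close_job()
E
```

```text
motion 1.6386847477565851 noise elsewhere 1.224982477069176
bystanders vs start (amber, rack, wash, vial) [np.float64(10.6), np.float64(10.3), np.float64(9.9), np.float64(31.0)]
21.2667
the job is handed in; nothing more can be done
```

I loaded the green cassette into the near lane and the blue one into the far lane, each upright and nose first. Each one rolled down to its stop after a light push through the flap. I handed the job in at 21.3 s, with the gripper clear of everything.

**Seating:** In the last scene picture, both lids lie within a few millimetres of where I calculated they should be at the stop. The largest offset was at the blue nose corner, about 11 px in the enlarged crop. I took most of that to be sideways offset and rounded corners; no millimetre check of the nose position was made.

**At rest:** A second picture about 0.5 s later showed no movement above the image noise.

**Flaps:** Both looked shut, judged only by eye from the scene view. I did not measure their angles.

**Bystanders:** I did not measure their positions at the end. The amber cassette, tube rack and wash bottle regions differed from the start picture by about 10 grey levels. The vial region differed by 31, which I put down to the arm's shadow; by eye it stands where it was. I did not compare the beaker and tip box with the start.

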